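# Mirror the row of stain bottles into the hand-over rack

## Task

Move the four stain bottles from the grey rack into the white rack in reverse order, for the technician who will work facing you: the bottle that stood at the left end of the grey rack goes to the right end of the white rack, and so on along the row. Stand each one upright in its own compartment, setting it down rather than dropping it, and never tip a bottle over.

Things in the scene. Friction and masses are not known exactly. Their poses are not given: they have to be found in the camera images.
- stain_blue_center (a point): centre, half-way up, of the loose stain bottle with the blue cap: cream bottle 32 mm in diameter with a band of that colour, blue screw cap 30 mm in diameter, 80 mm tall in all, 55 to 115 g. At the start it stands upright in the grey rack, its foot on the compartment floor; this point is then 44 mm above the table. z is the bottle's axis, up
- stain_orange_center (a point): centre, half-way up, of the loose stain bottle with the orange cap: cream bottle 32 mm in diameter with a band of that colour, orange screw cap 30 mm in diameter, 80 mm tall in all, 55 to 115 g. At the start it stands upright in the grey rack, its foot on the compartment floor; this point is then 44 mm above the table. z is the bottle's axis, up
- stain_green_center (a point): centre, half-way up, of the loose stain bottle with the green cap: cream bottle 32 mm in diameter with a band of that colour, green screw cap 30 mm in diameter, 80 mm tall in all, 55 to 115 g. At the start it stands upright in the grey rack, its foot on the compartment floor; this point is then 44 mm above the table. z is the bottle's axis, up
- stain_purple_center (a point): centre, half-way up, of the loose stain bottle with the purple cap: cream bottle 32 mm in diameter with a band of that colour, purple screw cap 30 mm in diameter, 80 mm tall in all, 55 to 115 g. At the start it stands upright in the grey rack, its foot on the compartment floor; this point is then 44 mm above the table. z is the bottle's axis, up
- rack_grey: the dark grey tray, fixed, 274 mm long (y), row of 4 open compartments, ledge 32 mm wide, 8 mm high on its +x side. Origin: row centre, on the table; z up, y roughly to the robot's left, x away (within 17 deg). Compartments 56 mm square, centres at x 0, y -99, -33, 33, 99 mm; floor 4, wall tops 16 mm above table; walls 6 mm (long sides) and 10 mm. Left or right of the robot. Holds the bottles at the start
- rack_white: the white tray, fixed, 274 mm long (y), row of 4 open compartments, ledge 32 mm wide, 8 mm high on its +x side. Origin: row centre, on the table; z up, y roughly to the robot's left, x away (within 17 deg). Compartments 56 mm square, centres at x 0, y -99, -33, 33, 99 mm; floor 4, wall tops 16 mm above table; walls 6 mm (long sides) and 10 mm. Left or right of the robot. Empty at the start
- tag_blue: flat blue name plate, 22 x 30 x 2 mm, fixed on the grey rack's ledge, 50 mm along the rack's +x from the blue bottle's starting place: it shows which compartment that bottle came from. Origin at the centre of its underside
- tag_orange: flat orange name plate, 22 x 30 x 2 mm, fixed on the grey rack's ledge, 50 mm along the rack's +x from the orange bottle's starting place: it shows which compartment that bottle came from. Origin at the centre of its underside
- tag_green: flat green name plate, 22 x 30 x 2 mm, fixed on the grey rack's ledge, 50 mm along the rack's +x from the green bottle's starting place: it shows which compartment that bottle came from. Origin at the centre of its underside
- tag_purple: flat purple name plate, 22 x 30 x 2 mm, fixed on the grey rack's ledge, 50 mm along the rack's +x from the purple bottle's starting place: it shows which compartment that bottle came from. Origin at the centre of its underside
Things that resemble listed ones, but are neither listed nor needed, are in the scene too. What is shaped like the part that bears stain_green_center but pink is not meant.

How it is judged:
At the end, for the whole second after the job is handed in: Each bottle is upright (within 7 degrees) and at rest on the floor of the white rack's compartment that mirrors its old one (white y = minus grey y), centre within 15 mm of the compartment's centre along both rack axes, height within 5 mm (((y of tag_blue in the frame of rack_grey between -0.124 and -0.074 m and y of stain_blue_center in the frame of rack_white between 0.084 and 0.114 m) or (y of tag_blue in the frame of rack_grey between -0.058 and -0.008 m and y of stain_blue_center in the frame of rack_white between 0.018 and 0.048 m) or (y of tag_blue in the frame of rack_grey between 0.008 and 0.058 m and y of stain_blue_center in the frame of rack_white between -0.048 and -0.018 m) or (y of tag_blue in the frame of rack_grey between 0.074 and 0.124 m and y of stain_blue_center in the frame of rack_white between -0.114 and -0.084 m)) and x of stain_blue_center in the frame of rack_white between -0.015 and 0.015 m and z of stain_blue_center in the frame of rack_white between 0.039 and 0.049 m and angle between each of stain_blue_center, stain_orange_center, stain_green_center, stain_purple_center's own z axis and vertical below 0.12 rad and linear speed of each of stain_blue, stain_orange, stain_green, stain_purple below 0.03 m/s and ((y of tag_orange in the frame of rack_grey between -0.124 and -0.074 m and y of stain_orange_center in the frame of rack_white between 0.084 and 0.114 m) or (y of tag_orange in the frame of rack_grey between -0.058 and -0.008 m and y of stain_orange_center in the frame of rack_white between 0.018 and 0.048 m) or (y of tag_orange in the frame of rack_grey between 0.008 and 0.058 m and y of stain_orange_center in the frame of rack_white between -0.048 and -0.018 m) or (y of tag_orange in the frame of rack_grey between 0.074 and 0.124 m and y of stain_orange_center in the frame of rack_white between -0.114 and -0.084 m)) and x of stain_orange_center in the frame of rack_white between -0.015 and 0.015 m and z of stain_orange_center in the frame of rack_white between 0.039 and 0.049 m and ((y of tag_green in the frame of rack_grey between -0.124 and -0.074 m and y of stain_green_center in the frame of rack_white between 0.084 and 0.114 m) or (y of tag_green in the frame of rack_grey between -0.058 and -0.008 m and y of stain_green_center in the frame of rack_white between 0.018 and 0.048 m) or (y of tag_green in the frame of rack_grey between 0.008 and 0.058 m and y of stain_green_center in the frame of rack_white between -0.048 and -0.018 m) or (y of tag_green in the frame of rack_grey between 0.074 and 0.124 m and y of stain_green_center in the frame of rack_white between -0.114 and -0.084 m)) and x of stain_green_center in the frame of rack_white between -0.015 and 0.015 m and z of stain_green_center in the frame of rack_white between 0.039 and 0.049 m and ((y of tag_purple in the frame of rack_grey between -0.124 and -0.074 m and y of stain_purple_center in the frame of rack_white between 0.084 and 0.114 m) or (y of tag_purple in the frame of rack_grey between -0.058 and -0.008 m and y of stain_purple_center in the frame of rack_white between 0.018 and 0.048 m) or (y of tag_purple in the frame of rack_grey between 0.008 and 0.058 m and y of stain_purple_center in the frame of rack_white between -0.048 and -0.018 m) or (y of tag_purple in the frame of rack_grey between 0.074 and 0.124 m and y of stain_purple_center in the frame of rack_white between -0.114 and -0.084 m)) and x of stain_purple_center in the frame of rack_white between -0.015 and 0.015 m and z of stain_purple_center in the frame of rack_white between 0.039 and 0.049 m); the robot touches nothing.
It fails at once if a bottle is tipped by more than 45 degrees (angle between any of stain_blue_center, stain_orange_center, stain_green_center, stain_purple_center's own z axis and vertical above 0.785 rad).
It fails at once if a bottle is dropped or flung: faster than 0.8 m/s (a fall of some 30 mm) with the fingers off it ((linear speed of stain_blue above 0.8 m/s and contact force between the fingers and stain_blue below 0.02 N) or (linear speed of stain_orange above 0.8 m/s and contact force between the fingers and stain_orange below 0.02 N) or (linear speed of stain_green above 0.8 m/s and contact force between the fingers and stain_green below 0.02 N) or (linear speed of stain_purple above 0.8 m/s and contact force between the fingers and stain_purple below 0.02 N)).
It also fails if it takes over 112 s, if anything falls off the work surface, if the arm or the gripper's body presses on something with over 40 N, if the wrist force passes 120 N, or if a joint passes its speed limit or range.

## Robot

A 7-joint arm with a two-finger parallel gripper is mounted at the origin on the work surface. World frame = base frame: x ahead of the robot, y to its left, z up, the work surface at z = 0. Lengths are in m, angles in rad, forces in N, time in s.
With the tool pointing down it reaches from about 0.4 to 0.875 m from the base axis. Payload 6.5 kg.
Tool frame: the origin (TCP) lies midway between the tips of the shut fingers; the grasp point (between the pads) lies 19 mm behind it (arm.grip_point_offset is the distance from the TCP to the grasp point, in m); z points along the fingers, y is the line along which they close (so a half turn about z gives the same grasp; the last joint's range is limited). The gripper opens to 88 mm and grips with 3 to 60 N. Pads are 18 mm wide; open, the fingers measure 123 mm over their backs; the gripper's body (75 mm by 187 mm) begins 45 mm behind the grasp point.
Start: joints at [-1.324, 0.536, -0.004, 1.538, 0.003, 1.067, -0.071], TCP at [0.2, 0.618, 0.239] pointing down, gripper open.
Joint ranges: [-2.7, 2.7], [-0.37, 2.16], [-1.27, 1.26], [0.24, 2.4], [-1.31, 4.45], [0.19, 1.91], [-2.76, 2.76]. Speed limits (rad/s): [2.39, 2.39, 3.14, 3.14, 3.14, 3.14, 3.14].

## Interface

Orientations are given as a rotation vector (axis times angle).
In Python, from plant import arm, read_camera gives the robot as it stands.
- The arm moves only by the shell command python3 -m handwheel 'ROWS' [FORCE]. ROWS is JSON, a list of rows, each an object with "xyz": the shift along the tool's x, y, z in mm, a list of three; "dr": the turn, a rotation vector about the tool's x, y, z in rad, a list of three; "jaw": the finger opening in mm, from 0 to 88.1. In form: [{"xyz": [tx, ty, tz], "dr": [rx, ry, rz], "jaw": jaw}, ...]. A call has 1 to 12 rows; each row is the pose to reach, as a shift and turn from the pose commanded when the call began, along the tool's axes at that moment; what a row does not reach only later rows make up. A row lasts 1/12 s, in which the tool goes at most 41.7 mm and 7.16 degrees, less where a joint would pass 70% of its speed; a pose out of reach is approached as far as the arm can. A call with a gripper value outside its range is refused whole. The fingers move at their own pace and stop on an object; FORCE is the grip in N (left out, the last holds). Time passes only in rows, so rows that repeat a pose let the fingers close. It gives the time, the measured TCP pose, the force, the opening and the grip force at its end, in the units of the state.
- arm.observe(): the state, without advancing time (a new reading comes with each control period).
- read_camera(name): name is "scene" or "top" or "wrist"; returns a dict with "image" (400x640x3 uint8, blue, green, red), "z_map" (400x640 float32, m along the optical axis (not along the pixel's ray), 0 where there is no reading), "mtx" (3x3 intrinsics, pixels), "view" (4x4, takes a point from world to camera coordinates). Camera axes: x right, y down, z forward; pixel columns grow to the right and rows downward; lengths in m; the calibration is good to about 2 mm. The wrist camera is an equidistant fisheye: a pixel r from the principal point sees the ray r / f radians off the axis. A picture is of the moment at which its call begins.
- arm.close_job(): hands the job in; it is judged then, once.
The state is a dict: "time": time; "joint_positions": joint angles; "qvel": joint speeds; "joint_torque": joint torques, N m; "position": TCP position; "tcp_rot": TCP orientation; "wrist_force": force on the tool from outside, world axes, zero at the start; "moment": the same for the moment, N m; "gripper_width": finger opening in m; "grasp_force": force on a finger pad.
Only numpy, scipy, OpenCV 4.12 (cv2) and the standard library are available. Lean on these libraries where they do the work, as an engineer would, in place of code of your own. Each camera call takes 0.05 s, during which the arm holds its last target. There are 200 camera calls.

## Working session

There is one attempt and no reset: what is moved stays moved. The work goes in short steps, Python scripts to look and compute and a shell command to move; the robot and the scene stay as the last step left them, time stands still between calls to the robot, and variables do not carry over. Pictures are saved under pics/ and viewed, at most 14 in all, crops included, and the job is handed in when it is done.

```bash
mkdir -p pics
python3 - <<'E'
from plant import arm, read_camera
import cv2, numpy as np
print(arm.observe(), arm.grip_point_offset)
for n in ("scene","top"):
    c=read_camera(n); cv2.imwrite(f"pics/{n}0.png",c["image"]); np.savez(f"{n}0.npz",**c); print(n,c["mtx"].tolist(),c["view"].round(4).tolist())
E
```

```text
{'time': 0.0, 'joint_positions': array([-1.32421451,  0.53715385, -0.00444676,  1.53885611,  0.00259608,
        1.06731949, -0.07120529]), 'qvel': array([ 0.00043199,  0.00090443, -0.00055742, -0.00046724, -0.00072811,
        0.00077531,  0.00053669]), 'joint_torque': array([-6.31368766e-04, -5.70967948e+01,  9.90395956e-01, -2.51606476e+01,
       -5.62617229e-02,  1.78601471e-02,  1.59768501e-04]), 'position': array([0.19983027, 0.61787264, 0.23785362]), 'tcp_rot': array([-4.89181257e-01, -3.10311959e+00,  2.70862420e-03]), 'wrist_force': array([-1.24639356,  1.0628755 ,  0.49403101]), 'moment': array([-0.04890786,  0.04513517,  0.02104601]), 'grasp_force': 0.0, 'gripper_width': 0.08806163001707384} 0.0187
scene [[381.47152046016106, 0.0, 316.5691378581569], [0.0, 381.47152046016106, 195.89642506481206], [0.0, 0.0, 1.0]] [[-0.0959, 0.9954, -0.0039, 0.0482], [0.7312, 0.0678, -0.6788, -0.3619], [-0.6754, -0.068, -0.7343, 1.3603], [0.0, 0.0, 0.0, 1.0]]
top [[419.5763781371605, 0.0, 316.9536634395615], [0.0, 419.5763781371605, 201.03463182010228], [0.0, 0.0, 1.0]] [[0.082, -0.9966, 0.0032, -0.0395], [-0.9701, -0.0805, -0.2292, 0.5626], [0.2286, 0.0157, -0.9734, 0.7328], [0.0, 0.0, 0.0, 1.0]]
```

View pics/scene0.png

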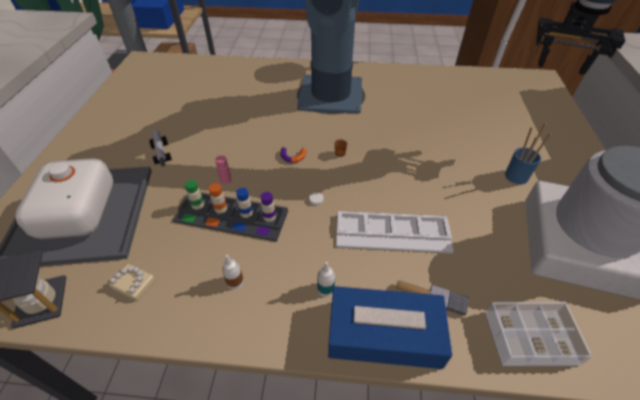

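View pics/top0.png

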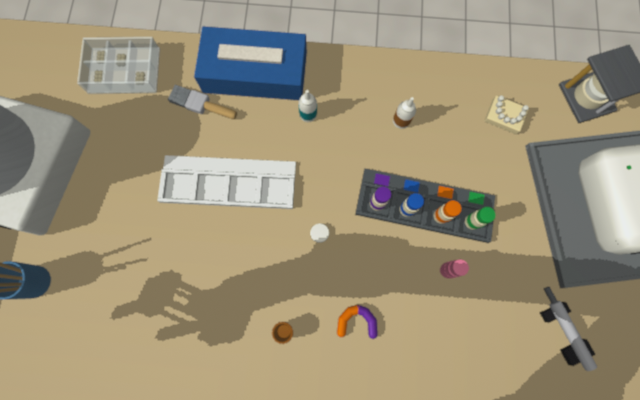

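The views show the grey rack in the top view around (427,205). From the robot's left to right it holds purple (381,198), blue (411,207), orange (447,212) and green (480,218), and the tags are in the same order. The white rack is empty around (228,183). The pink decoy is at (455,268). Next I'll measure positions.

```bash
cat > h.py <<'E'
import numpy as np, cv2
from scipy.spatial.transform import Rotation as R
def cloud(c):
    v,u=np.mgrid[0:400,0:640]; z=c["z_map"]; K=c["mtx"]
    p=np.stack([(u-K[0,2])/K[0,0]*z,(v-K[1,2])/K[1,1]*z,z],-1)
    V=c["view"]; return (p-V[:3,3])@V[:3,:3]
def ray(c,uv,h):
    K=c["mtx"];V=c["view"]; d=np.array([(uv[0]-K[0,2])/K[0,0],(uv[1]-K[1,2])/K[1,1],1])@V[:3,:3]
    o=-V[:3,3]@V[:3,:3]; return o+d*(h-o[2])/d[2]
HUE=dict(purple=(130,150),blue=(105,122),orange=(5,18),green=(50,80))
def caps(c,roi=None,h=0.084):
    hsv=cv2.cvtColor(c["image"],cv2.COLOR_BGR2HSV); P=cloud(c); out={}
    for n,(a,b) in HUE.items():
        m=(hsv[...,0]>=a)&(hsv[...,0]<=b)&(hsv[...,1]>110)&(c["z_map"]>0)&(P[...,2]>.077)&(P[...,2]<.093+h-.084)
        if roi is not None: m&=(P[...,0]>roi[0])&(P[...,0]<roi[1])&(P[...,1]>roi[2])&(P[...,1]<roi[3])
        q=P[m]
        if len(q)<10: out[n]=None; continue
        ct=[x.mean() for x in np.where(m)[::-1]]
        out[n]=(len(q),ct,q.mean(0).round(4),ray(c,ct,h).round(4))
    return out
E
python3 - <<'E'
from h import *
T=dict(np.load("top0.npz"));S=dict(np.load("scene0.npz"))
for n,c in(("top",T),("scene",S)):
    P=cloud(c)
    print(n,"table z",np.median(P[150:260,300:350,2]) if n=="top" else "")
    for k,v in caps(c,(.3,.75,-.45,.1)).items(): print(k,v)
P=cloud(T)
hsv=cv2.cvtColor(T["image"],cv2.COLOR_BGR2HSV)
w=np.zeros((400,640),bool); w[148:216,148:306]=1
m=w&(hsv[...,1]<40)&(hsv[...,2]>110); print("white px",m.sum())
for lo,hi in((.012,.03),(.005,.03)):
    q=P[m&(P[...,2]>lo)&(P[...,2]<hi)]; print("white",lo,len(q),cv2.minAreaRect(q[:,:2].astype(np.float32)*1000),np.percentile(q[:,2],[5,50,95]))
cn=max(cv2.findContours(m.astype(np.uint8),0,2)[0],key=cv2.contourArea)
print("white contour rect px",cv2.minAreaRect(cn), cv2.approxPolyDP(cn,5,True)[:,0].tolist())
w[:]=0; w[160:250,348:505]=1
g=w&(hsv[...,2]<100)&(hsv[...,1]<80)
for lo,hi in((.012,.03),(.005,.03)):
    q=P[g&(P[...,2]>lo)&(P[...,2]<hi)]; print("grey",lo,len(q),cv2.minAreaRect(q[:,:2].astype(np.float32)*1000))
for k,(a,b) in HUE.items():
    t=w&(hsv[...,0]>=a)&(hsv[...,0]<=b)&(hsv[...,1]>110)&(P[...,2]>.004)&(P[...,2]<.02); print("tag",k,t.sum(),np.median(P[t],0).round(4))
# surrounding heights
for nm,(u0,u1,v0,v1) in dict(teal=(295,320,85,125),brown=(390,418,92,130),pink=(438,470,255,282),box=(195,308,25,100),whitecap=(308,332,220,245),jar=(270,295,318,345)).items():
    q=P[v0:v1,u0:u1].reshape(-1,3); q=q[q[:,2]>.02]; print(nm,q.min(0).round(3),q.max(0).round(3),len(q))
cv2.imwrite("pics/crop0.png",cv2.resize(T["image"][140:260,140:520],None,fx=2.1,fy=2.1,interpolation=2))
E
```

```text
top table z -0.0008684173051680906
purple (191, [np.float64(382.22513089005236), np.float64(194.282722513089)], array([ 0.5828, -0.1137,  0.0829]), array([ 0.5825, -0.1136,  0.084 ]))
blue (197, [np.float64(414.7208121827411), np.float64(201.14720812182742)], array([ 0.5747, -0.1747,  0.0826]), array([ 0.5744, -0.1744,  0.084 ]))
orange (207, [np.float64(452.1497584541063), np.float64(208.34782608695653)], array([ 0.5667, -0.2443,  0.0827]), array([ 0.5664, -0.2439,  0.084 ]))
green (208, [np.float64(486.1394230769231), np.float64(214.69230769230768)], array([ 0.5599, -0.3071,  0.0825]), array([ 0.5596, -0.3065,  0.084 ]))
scene table z 
purple (90, [np.float64(266.1111111111111), np.float64(196.5888888888889)], array([ 0.5859, -0.1126,  0.0843]), array([ 0.5856, -0.1126,  0.084 ]))
blue (92, [np.float64(241.83695652173913), np.float64(192.52173913043478)], array([ 0.5779, -0.1734,  0.0841]), array([ 0.5779, -0.1734,  0.084 ]))
orange (106, [np.float64(214.54716981132074), np.float64(187.74528301886792)], array([ 0.5685, -0.2434,  0.0842]), array([ 0.5683, -0.2435,  0.084 ]))
green (
[... 658 characters left out ...]
72.0747680664062, -211.2078857421875), (272.8885498046875, 69.02067565917969), 82.47952270507812)
grey 0.005 2477 ((587.9692993164062, -213.29615783691406), (272.8946533203125, 101.03803253173828), 82.50121307373047)
tag purple 166 [ 0.6334 -0.1225  0.0089]
tag blue 193 [ 0.6243 -0.1847  0.0089]
tag orange 201 [ 0.6162 -0.2552  0.0088]
tag green 171 [ 0.6105 -0.3168  0.009 ]
teal [ 0.381 -0.006  0.02 ] [0.825 0.073 0.842] 496
brown [ 0.381 -0.176  0.021] [ 0.785 -0.006  0.842] 420
pink [ 0.381 -0.274  0.02 ] [ 0.475 -0.006  0.842] 393
box [ 0.381 -0.006  0.02 ] [0.921 0.286 0.842] 6833
whitecap [ 0.381 -0.006  0.842] [ 0.381 -0.006  0.842] 4
jar [ 0.3   -0.006  0.02 ] [0.381 0.071 0.842] 200
```

View pics/crop0.png

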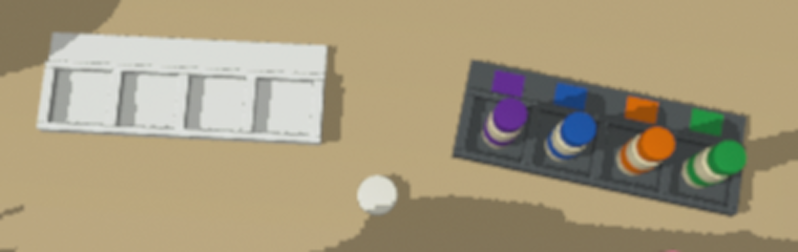

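The crop shows the empty white rack and the grey rack, with the bottles tag-matched as purple, blue, orange, green from left to right. The depth-based rectangles match the stated sizes:

| Rack | Centre x (m) | Centre y (m) | Yaw |
|---|---|---|---|
| Grey | 0.572 | -0.211 | -7.5° |
| White | 0.5875 | 0.196 | +1.9° |

I'll keep one yaw throughout, with the fingers closing along world x. Next I'll work out the first shift.

```bash
cat >> h.py <<'E'
def go(t):  # shift in tool mm and turn to TCP target t with tool y along +-world x
    from plant import arm
    s=arm.observe(); r=R.from_rotvec(s["tcp_rot"])
    best=min((R.from_matrix(np.array([[0,a,0],[a,0,0],[0,0,-1.]])) for a in(1,-1)),key=lambda g:(r.inv()*g).magnitude())
    print("t",round(s["time"],2),"pos",s["position"].round(4),"shift",(r.inv().apply(np.array(t)-s["position"])*1000).round(1),"dr",(r.inv()*best).as_rotvec().round(4),"R",r.as_matrix().round(3).tolist(),"w",round(s["gripper_width"],4),"F",round(s["grasp_force"],1), "j",s["joint_positions"].round(2))
E
python3 -c "
from h import go
go([.585,-.113,.15]); go([.585,-.113,.036])"
```

```text
t 0.1 pos [0.1999 0.6179 0.238 ] shift [-591.3 -576.9   88.9] dr [-1.2000e-03  1.1000e-03  1.2581e+00] R [[-0.952, 0.308, -0.0], [0.308, 0.952, -0.001], [-0.0, -0.002, -1.0]] w 0.0882 F 0.0 j [-1.32  0.54 -0.    1.54  0.    1.07 -0.07]
t 0.1 pos [0.1999 0.6179 0.238 ] shift [-591.3 -576.7  202.9] dr [-1.2000e-03  1.1000e-03  1.2581e+00] R [[-0.952, 0.308, -0.0], [0.308, 0.952, -0.001], [-0.0, -0.002, -1.0]] w 0.0882 F 0.0 j [-1.32  0.54 -0.    1.54  0.    1.07 -0.07]
```

```bash
python3 -m handwheel '[{"xyz":[-30,-30,0],"dr":[0,0,0.1],"jaw":88},{"xyz":[-58,-56,0],"dr":[0,0,0.2],"jaw":88},{"xyz":[-86,-84,0],"dr":[0,0,0.3],"jaw":88},{"xyz":[-114,-112,0],"dr":[0,0,0.4],"jaw":88},{"xyz":[-142,-140,0],"dr":[0,0,0.5],"jaw":88},{"xyz":[-170,-167,0],"dr":[0,0,0.6],"jaw":88},{"xyz":[-198,-194,0],"dr":[0,0,0.7],"jaw":88},{"xyz":[-226,-221,0],"dr":[0,0,0.8],"jaw":88},{"xyz":[-254,-248,0],"dr":[0,0,0.9],"jaw":88},{"xyz":[-280,-275,0],"dr":[0,0,1.0],"jaw":88},{"xyz":[-300,-293,0],"dr":[0,0,1.1],"jaw":88},{"xyz":[-310,-300,0],"dr":[0,0,1.2],"jaw":88}]' 15; python3 -c "
from h import go
go([.585,-.113,.15])"
```

```text
time: 1.1
position: [0.404, 0.2333, 0.2387]
tcp_rot: [2.167, 2.273, -0.001]
wrist_force: [-0.4, -0.2, 0.4]
gripper_width: 0.0881
grasp_force: 0.0
t 1.1 pos [0.404  0.2333 0.2387] shift [-354.5  164.2   89.1] dr [0.     0.0012 0.0479] R [[-0.048, 0.999, 0.0], [0.999, 0.048, -0.001], [-0.001, 0.0, -1.0]] w 0.0881 F 0.0 j [-0.95  0.23  0.38  2.02 -0.1   0.91 -0.47]
```

```bash
python3 -m handwheel '[{"xyz":[-28,14,6],"dr":[0,0,0.02],"jaw":88},{"xyz":[-60,28,12],"dr":[0,0,0.05],"jaw":88},{"xyz":[-92,43,18],"dr":[0,0,0.05],"jaw":88},{"xyz":[-126,58,25],"dr":[0,0,0.05],"jaw":88},{"xyz":[-160,74,32],"dr":[0,0,0.05],"jaw":88},{"xyz":[-194,90,40],"dr":[0,0,0.05],"jaw":88},{"xyz":[-228,106,48],"dr":[0,0,0.05],"jaw":88},{"xyz":[-262,121,56],"dr":[0,0,0.05],"jaw":88},{"xyz":[-296,137,64],"dr":[0,0,0.05],"jaw":88},{"xyz":[-325,151,72],"dr":[0,0,0.05],"jaw":88},{"xyz":[-345,160,78],"dr":[0,0,0.05],"jaw":88},{"xyz":[-354,164,80],"dr":[0,0,0.05],"jaw":88}]' 15; python3 -m handwheel '[{"xyz":[0,0,0],"dr":[0,0,0],"jaw":88},{"xyz":[0,0,0],"dr":[0,0,0],"jaw":88}]';  python3 - <<'E'
from h import *
from plant import read_camera
go([.5845,-.113,.036])
for n in("wrist","top"):
    c=read_camera(n); cv2.imwrite(f"pics/{n}1.png",c["image"]); np.savez(f"{n}1.npz",**c)
print(c["mtx"][0])
E
```

```text
time: 2.1
position: [0.5869, -0.1102, 0.1576]
tcp_rot: [2.216, 2.226, -0.004]
wrist_force: [-0.2, 0.8, 0.1]
gripper_width: 0.0883
grasp_force: 0.0
time: 2.27
position: [0.5865, -0.1053, 0.1585]
tcp_rot: [-2.211, -2.23, 0.0]
wrist_force: [-0.7, 0.5, 0.7]
gripper_width: 0.0881
grasp_force: 0.0
t 2.27 pos [ 0.5865 -0.1053  0.1585] shift [ -7.8  -1.9 122.5] dr [-0.001  -0.0008  0.0082] R [[-0.008, 1.0, -0.001], [1.0, 0.008, 0.001], [0.001, -0.001, -1.0]] w 0.0881 F 0.0 j [-0.22  0.58  0.44  1.77 -0.31  0.86  0.37]
[419.57637814   0.         316.95366344]
```

View pics/wrist1.png

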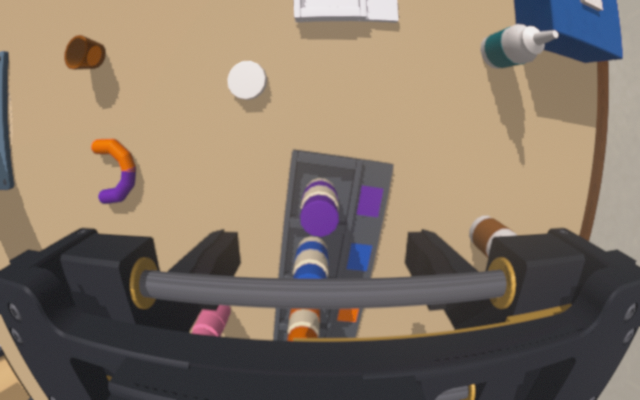

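The wrist view shows the purple cap (320,210) midway between the fingers, with nothing beneath them. Next I descend and grip.

```bash
python3 -m handwheel '[{"xyz":[-4,-1,10],"dr":[0,0,0],"jaw":88},{"xyz":[-8,-2,25],"dr":[0,0,0],"jaw":88},{"xyz":[-8,-2,45],"dr":[0,0,0],"jaw":88},{"xyz":[-8,-2,65],"dr":[0,0,0],"jaw":88},{"xyz":[-8,-2,85],"dr":[0,0,0],"jaw":88},{"xyz":[-8,-2,105],"dr":[0,0,0],"jaw":88},{"xyz":[-8,-2,117],"dr":[0,0,0],"jaw":88},{"xyz":[-8,-2,122],"dr":[0,0,0],"jaw":88},{"xyz":[-8,-2,122],"dr":[0,0,0],"jaw":88},{"xyz":[-8,-2,122],"dr":[0,0,0],"jaw":60},{"xyz":[-8,-2,122],"dr":[0,0,0],"jaw":45},{"xyz":[-8,-2,122],"dr":[0,0,0],"jaw":38}]' 15; python3 -m handwheel '[{"xyz":[0,0,0],"dr":[0,0,0],"jaw":34},{"xyz":[0,0,0],"dr":[0,0,0],"jaw":28},{"xyz":[0,0,0],"dr":[0,0,0],"jaw":20},{"xyz":[0,0,0],"dr":[0,0,0],"jaw":20},{"xyz":[0,0,0],"dr":[0,0,0],"jaw":20},{"xyz":[0,0,0],"dr":[0,0,0],"jaw":20}]' 15
```

```text
time: 3.37
position: [0.5858, -0.1144, 0.0378]
tcp_rot: [2.211, 2.229, 0.002]
wrist_force: [0.5, 1.0, 0.3]
gripper_width: 0.0702
grasp_force: 0.0
time: 3.87
position: [0.5849, -0.1143, 0.0367]
tcp_rot: [-2.212, -2.23, 0.0]
wrist_force: [0.2, -0.4, -0.2]
gripper_width: 0.0319
grasp_force: 15.0
```

```bash
python3 -m handwheel '[{"xyz":[0,0,-6],"dr":[0,0,0],"jaw":20},{"xyz":[0,0,-18],"dr":[0,0,0],"jaw":20},{"xyz":[0,0,-36],"dr":[0,0,0],"jaw":20},{"xyz":[0,0,-54],"dr":[0,0,0.008],"jaw":20},{"xyz":[8,0,-62],"dr":[0,0,0.008],"jaw":20},{"xyz":[24,0,-65],"dr":[0,0,0.008],"jaw":20},{"xyz":[46,0,-65],"dr":[0,0,0.008],"jaw":20},{"xyz":[72,1,-65],"dr":[0,0,0.008],"jaw":20},{"xyz":[98,2,-65],"dr":[0,0,0.008],"jaw":20},{"xyz":[124,3,-65],"dr":[0,0,0.008],"jaw":20},{"xyz":[150,4,-65],"dr":[0,0,0.008],"jaw":20},{"xyz":[172,5,-65],"dr":[0,0,0.008],"jaw":20}]' 15; python3 -m handwheel '[{"xyz":[18,2,0],"dr":[0,0,0],"jaw":20},{"xyz":[30,2,0],"dr":[0,0,0],"jaw":20},{"xyz":[37,2,0],"dr":[0,0,0],"jaw":20},{"xyz":[38,2,0],"dr":[0,0,0],"jaw":20},{"xyz":[38,2,0],"dr":[0,0,0],"jaw":20},{"xyz":[38,2,0],"dr":[0,0,0],"jaw":20}]'
python3 - <<'E'
from h import *
from plant import read_camera
go([.5907,.0965,.040])
for n in("top","scene"):
    c=read_camera(n); cv2.imwrite(f"pics/{n}2.png",c["image"])
    print(n,caps(c,(.3,.75,-.45,.4),.149)["purple"])
E
```

```text
time: 4.87
position: [0.5883, 0.0609, 0.1021]
tcp_rot: [-2.219, -2.223, -0.001]
wrist_force: [0.5, 0.1, -0.6]
gripper_width: 0.0317
grasp_force: 15.0
time: 5.37
position: [0.5906, 0.0941, 0.1019]
tcp_rot: [2.223, 2.219, -0.001]
wrist_force: [-0.4, -0.8, -1.4]
gripper_width: 0.0313
grasp_force: 15.0
t 5.37 pos [0.5906 0.0941 0.1019] shift [ 2.5  0.1 61.9] dr [ 0.0001  0.001  -0.0017] R [[0.002, 1.0, 0.0], [1.0, -0.002, -0.001], [-0.001, 0.0, -1.0]] w 0.0313 F 15.0 j [-0.53  0.66  0.41  1.79 -0.36  0.76  0.07]
top None
scene None
```

View pics/scene2.png

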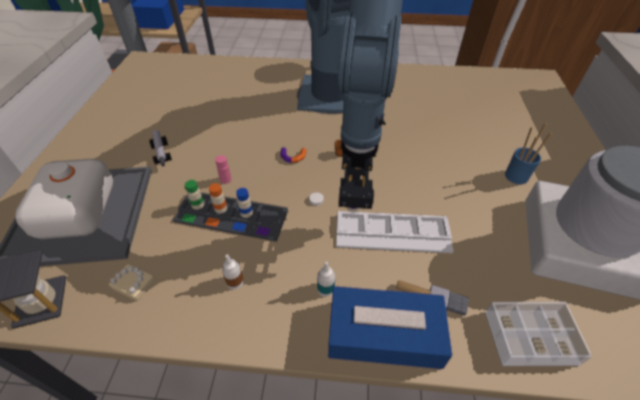

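The purple compartment is now empty (270,212). The gripper at (358,190) hides the bottle, so I'll check it in the wrist view before setting down.

Run:
```python
from h import *
from plant import read_camera
c=read_camera("wrist"); s=cv2.imread("pics/scene2.png")[140:260,290:460]
t=cv2.imread("pics/top2.png")[140:260,200:370]
a=np.hstack([cv2.resize(s,None,fx=2.3,fy=2.3),cv2.resize(t,None,fx=2.3,fy=2.3)])
b=cv2.resize(c["image"][60:,120:520],None,fx=.8,fy=.8); b=cv2.copyMakeBorder(b,0,0,0,a.shape[1]-b.shape[1],0)
cv2.imwrite("pics/chk2.png",np.vstack([a,b]))
```

```text
(no output)
```

View pics/chk2.png

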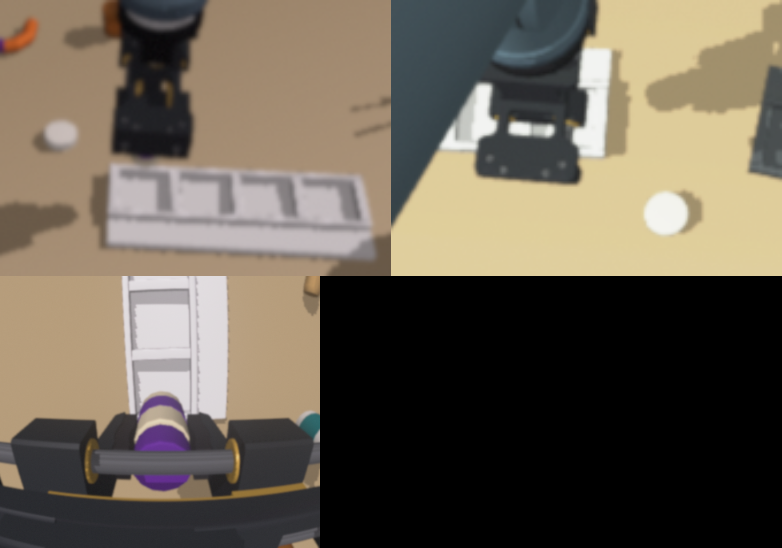

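The bottle is held upright, with the purple cap at (162,462) in the wrist panel. I'll set it down in the near-end compartment.

```bash
python3 -m handwheel '[{"xyz":[1,0,8],"dr":[0,0,0],"jaw":20},{"xyz":[2,0,20],"dr":[0,0,0],"jaw":20},{"xyz":[2,0,34],"dr":[0,0,0],"jaw":20},{"xyz":[2,0,46],"dr":[0,0,0],"jaw":20},{"xyz":[2,0,54],"dr":[0,0,0],"jaw":20},{"xyz":[2,0,59],"dr":[0,0,0],"jaw":20},{"xyz":[2,0,62],"dr":[0,0,0],"jaw":20},{"xyz":[2,0,63.5],"dr":[0,0,0],"jaw":20},{"xyz":[2,0,64.5],"dr":[0,0,0],"jaw":20},{"xyz":[2,0,65],"dr":[0,0,0],"jaw":20},{"xyz":[2,0,65],"dr":[0,0,0],"jaw":20}]' 15; python3 -m handwheel '[{"xyz":[0,0,0],"dr":[0,0,0],"jaw":33},{"xyz":[0,0,0],"dr":[0,0,0],"jaw":36},{"xyz":[0,0,0],"dr":[0,0,0],"jaw":45},{"xyz":[0,0,0],"dr":[0,0,0],"jaw":60},{"xyz":[0,0,0],"dr":[0,0,0],"jaw":80},{"xyz":[0,0,0],"dr":[0,0,0],"jaw":88},{"xyz":[0,0,0],"dr":[0,0,0],"jaw":88}]'
```

```text
time: 6.43
position: [0.5909, 0.0978, 0.0371]
tcp_rot: [2.221, 2.221, 0.001]
wrist_force: [0.3, 0.0, -0.8]
gripper_width: 0.0316
grasp_force: 15.0
time: 7.02
position: [0.5906, 0.0978, 0.0368]
tcp_rot: [2.221, 2.221, 0.0]
wrist_force: [-0.3, -0.3, -0.5]
gripper_width: 0.0673
grasp_force: 0.0
```

```bash
python3 -m handwheel '[{"xyz":[0,0,-6],"dr":[0,0,0],"jaw":88},{"xyz":[0,0,-20],"dr":[0,0,0],"jaw":88},{"xyz":[0,0,-40],"dr":[0,0,0],"jaw":88},{"xyz":[0,0,-60],"dr":[0,0,0],"jaw":88},{"xyz":[-6,0,-76],"dr":[0,0,0],"jaw":88},{"xyz":[-20,-1,-80],"dr":[0,0,0],"jaw":88},{"xyz":[-42,-2,-80],"dr":[0,0,0],"jaw":88},{"xyz":[-70,-4,-80],"dr":[0,0,0],"jaw":88},{"xyz":[-100,-6,-80],"dr":[0,0,0],"jaw":88},{"xyz":[-130,-8,-80],"dr":[0,0,0],"jaw":88},{"xyz":[-160,-9,-80],"dr":[0,0,0],"jaw":88},{"xyz":[-190,-11,-80],"dr":[0,0,0],"jaw":88}]' 15; python3 -m handwheel '[{"xyz":[-26,-1,0],"dr":[0,0,0],"jaw":88},{"xyz":[-48,-2,0],"dr":[0,0,0],"jaw":88},{"xyz":[-66,-3,0],"dr":[0,0,0],"jaw":88},{"xyz":[-78,-3,0],"dr":[0,0,0],"jaw":88},{"xyz":[-82,-3,0],"dr":[0,0,0],"jaw":88},{"xyz":[-82,-3,0],"dr":[0,0,0],"jaw":88},{"xyz":[-82,-3,0],"dr":[0,0,0],"jaw":88}]'
python3 - <<'E'
from h import *
from plant import read_camera
go([.576,-.174,.037])
for n in("top","scene"):
    c=read_camera(n); cv2.imwrite(f"pics/{n}3.png",c["image"])
    for k,v in caps(c,(.3,.75,-.45,.4)).items(): print(n,k,v)
E
```

```text
time: 8.02
position: [0.5789, -0.0948, 0.117]
tcp_rot: [2.222, 2.22, -0.0]
wrist_force: [0.7, -0.7, -1.0]
gripper_width: 0.0877
grasp_force: 0.0
time: 8.6
position: [0.5767, -0.1732, 0.1166]
tcp_rot: [-2.22, -2.222, -0.001]
wrist_force: [-0.1, 1.5, -0.9]
gripper_width: 0.0882
grasp_force: 0.0
t 8.6 pos [ 0.5767 -0.1732  0.1166] shift [-0.8 -0.7 79.6] dr [-0.0001 -0.0009  0.0008] R [[-0.001, 1.0, -0.0], [1.0, 0.001, 0.001], [0.001, -0.0, -1.0]] w 0.0882 F 0.0 j [-0.08  0.64  0.42  1.78 -0.35  0.8   0.51]
top purple (171, [np.float64(270.53801169590645), np.float64(181.89473684210526)], array([0.5894, 0.0966, 0.0829]), array([0.5891, 0.0965, 0.084 ]))
top blue None
top orange None
top green None
scene purple (87, [np.float64(354.44827586206895), np.float64(205.35632183908046)], array([0.5939, 0.0981, 0.0838]), array([0.5941, 0.0981, 0.084 ]))
scene blue (59, [np.float64(243.25423728813558), np.float64(192.96610169491527)], array([ 0.579 , -0.1697,  0.084 ]), array([ 0.579 , -0.1697,  0.084 ]))
scene orange (57, [np.float64(213.73684210526315), np.float64(189.87719298245614)], array([ 0.5747, -0.2439,  0.0831]), array([ 0.5755, -0.2435,  0.084 ]))
scene green (70, [np.float64(190.67142857142858), np.float64(184.95714285714286)], array([ 0.5645, -0.3046,  0.0842]), array([ 0.5644, -0.3047,  0.084 ]))
```

View pics/scene3.png

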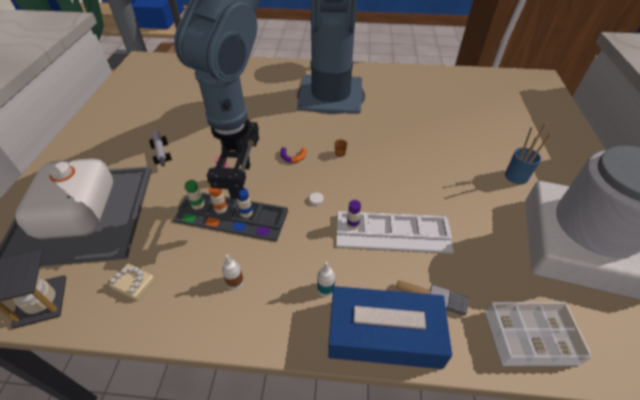

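Purple (355,212) stands upright in the near-end compartment. The gripper is over blue at (240,195), so I'll descend and grip it.

```bash
python3 -m handwheel '[{"xyz":[-1,-1,10],"dr":[0,0,0],"jaw":88},{"xyz":[-1,-1,26],"dr":[0,0,0],"jaw":88},{"xyz":[-1,-1,44],"dr":[0,0,0],"jaw":88},{"xyz":[-1,-1,60],"dr":[0,0,0],"jaw":88},{"xyz":[-1,-1,72],"dr":[0,0,0],"jaw":88},{"xyz":[-1,-1,79],"dr":[0,0,0],"jaw":80},{"xyz":[-1,-1,79.5],"dr":[0,0,0],"jaw":65},{"xyz":[-1,-1,79.5],"dr":[0,0,0],"jaw":50},{"xyz":[-1,-1,79.5],"dr":[0,0,0],"jaw":40},{"xyz":[-1,-1,79.5],"dr":[0,0,0],"jaw":36},{"xyz":[-1,-1,79.5],"dr":[0,0,0],"jaw":34},{"xyz":[-1,-1,79.5],"dr":[0,0,0],"jaw":30}]' 15; python3 -m handwheel '[{"xyz":[0,0,0],"dr":[0,0,0],"jaw":24},{"xyz":[0,0,0],"dr":[0,0,0],"jaw":20},{"xyz":[0,0,0],"dr":[0,0,0],"jaw":20},{"xyz":[0,0,0],"dr":[0,0,0],"jaw":20},{"xyz":[0,0,0],"dr":[0,0,0],"jaw":20}]' 15; python3 -c "
from h import go
go([.5886,.1625,.130])"
```

```text
time: 9.7
position: [0.576, -0.1753, 0.0378]
tcp_rot: [2.221, 2.221, 0.001]
wrist_force: [-0.4, -0.0, -0.9]
gripper_width: 0.0436
grasp_force: 0.0
time: 10.12
position: [0.5758, -0.1753, 0.0374]
tcp_rot: [2.221, 2.221, 0.0]
wrist_force: [-0.2, 0.5, 2.3]
gripper_width: 0.0313
grasp_force: 15.0
t 10.12 pos [ 0.5758 -0.1753  0.0374] shift [337.8  12.8 -92.6] dr [0.0004 0.     0.0001] R [[-0.0, 1.0, 0.0], [1.0, 0.0, -0.0], [-0.0, 0.0, -1.0]] w 0.0313 F 15.0 j [-0.04  0.76  0.36  1.8  -0.41  0.66  0.56]
```

```bash
python3 -m handwheel '[{"xyz":[0,0,-6],"dr":[0,0,0],"jaw":20},{"xyz":[0,0,-18],"dr":[0,0,0],"jaw":20},{"xyz":[0,0,-36],"dr":[0,0,0],"jaw":20},{"xyz":[0,0,-56],"dr":[0,0,0],"jaw":20},{"xyz":[4,0,-76],"dr":[0,0,0],"jaw":20},{"xyz":[14,0,-90],"dr":[0,0,0],"jaw":20},{"xyz":[32,1,-95],"dr":[0,0,0],"jaw":20},{"xyz":[54,2,-95],"dr":[0,0,0],"jaw":20},{"xyz":[80,3,-95],"dr":[0,0,0],"jaw":20},{"xyz":[108,4,-95],"dr":[0,0,0],"jaw":20},{"xyz":[136,5,-95],"dr":[0,0,0],"jaw":20},{"xyz":[164,6,-95],"dr":[0,0,0],"jaw":20}]' 15; python3 -m handwheel '[{"xyz":[28,1,0],"dr":[0,0,0],"jaw":20},{"xyz":[56,2,0],"dr":[0,0,0],"jaw":20},{"xyz":[84,3,0],"dr":[0,0,0],"jaw":20},{"xyz":[110,5,0],"dr":[0,0,0],"jaw":20},{"xyz":[134,6,0],"dr":[0,0,0],"jaw":20},{"xyz":[152,7,0],"dr":[0,0,0],"jaw":20},{"xyz":[165,7,0],"dr":[0,0,0],"jaw":20},{"xyz":[172,7,0],"dr":[0,0,0],"jaw":20},{"xyz":[173,7,0],"dr":[0,0,0],"jaw":20},{"xyz":[173,7,0],"dr":[0,0,0],"jaw":20},{"xyz":[173,7,0],"dr":[0,0,0],"jaw":20}]'
python3 - <<'E'
from h import *
from plant import read_camera
go([.5886,.1625,.038])
c=read_camera("wrist"); cv2.imwrite("pics/w4.png",cv2.resize(c["image"][60:,120:520],None,fx=.8,fy=.8))
E
```

```text
time: 11.12
position: [0.5815, -0.0101, 0.1332]
tcp_rot: [2.222, 2.221, 0.001]
wrist_force: [1.7, -0.7, -0.9]
gripper_width: 0.0317
grasp_force: 15.0
time: 12.03
position: [0.5887, 0.1599, 0.1324]
tcp_rot: [2.223, 2.219, -0.001]
wrist_force: [-0.0, -0.9, 0.1]
gripper_width: 0.0318
grasp_force: 15.0
t 12.03 pos [0.5887 0.1599 0.1324] shift [ 2.7 -0.1 94.4] dr [ 0.0001  0.0009 -0.0019] R [[0.002, 1.0, 0.0], [1.0, -0.002, -0.001], [-0.001, 0.0, -1.0]] w 0.0318 F 15.0 j [-0.65  0.63  0.43  1.75 -0.34  0.83 -0.06]
```

View pics/w4.png

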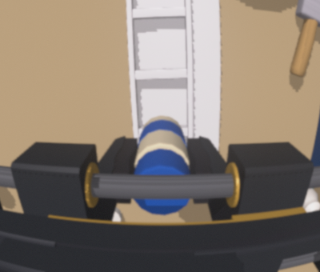

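The blue bottle is held upright, with its cap at (162,188), and lies in line with the row. I'll lower it and release.

```bash
python3 -m handwheel '[{"xyz":[1,0,10],"dr":[0,0,0],"jaw":20},{"xyz":[2,0,26],"dr":[0,0,0],"jaw":20},{"xyz":[2,0,44],"dr":[0,0,0],"jaw":20},{"xyz":[2,0,62],"dr":[0,0,0],"jaw":20},{"xyz":[2,0,76],"dr":[0,0,0],"jaw":20},{"xyz":[2,0,85],"dr":[0,0,0],"jaw":20},{"xyz":[2,0,90],"dr":[0,0,0],"jaw":20},{"xyz":[2,0,92.5],"dr":[0,0,0],"jaw":20},{"xyz":[2,0,94],"dr":[0,0,0],"jaw":20},{"xyz":[2,0,95],"dr":[0,0,0],"jaw":20},{"xyz":[2,0,95],"dr":[0,0,0],"jaw":20}]' 15; python3 -m handwheel '[{"xyz":[0,0,0],"dr":[0,0,0],"jaw":33},{"xyz":[0,0,0],"dr":[0,0,0],"jaw":36},{"xyz":[0,0,0],"dr":[0,0,0],"jaw":45},{"xyz":[0,0,0],"dr":[0,0,0],"jaw":60},{"xyz":[0,0,0],"dr":[0,0,0],"jaw":80},{"xyz":[0,0,0],"dr":[0,0,0],"jaw":88},{"xyz":[0,0,0],"dr":[0,0,0],"jaw":88}]'; python3 -c "
from h import go
go([.567,-.2437,.117])"
```

```text
time: 13.0
position: [0.589, 0.1639, 0.0377]
tcp_rot: [2.221, 2.221, 0.001]
wrist_force: [-0.3, 0.5, -0.5]
gripper_width: 0.0315
grasp_force: 15.0
time: 13.58
position: [0.5886, 0.1637, 0.0373]
tcp_rot: [2.221, 2.221, 0.0]
wrist_force: [-1.3, -0.3, -0.1]
gripper_width: 0.067
grasp_force: 0.0
t 13.58 pos [0.5886 0.1637 0.0373] shift [-407.4  -21.6  -79.7] dr [0. 0. 0.] R [[-0.0, 1.0, 0.0], [1.0, 0.0, -0.0], [-0.0, 0.0, -1.0]] w 0.067 F 0.0 j [-0.6   0.77  0.36  1.77 -0.41  0.67 -0.01]
```

```bash
python3 -m handwheel '[{"xyz":[0,0,-8],"dr":[0,0,0],"jaw":88},{"xyz":[0,0,-26],"dr":[0,0,0],"jaw":88},{"xyz":[0,0,-48],"dr":[0,0,0],"jaw":88},{"xyz":[-2,0,-68],"dr":[0,0,0],"jaw":88},{"xyz":[-12,0,-78],"dr":[0,0,0],"jaw":88},{"xyz":[-30,-1,-80],"dr":[0,0,0],"jaw":88},{"xyz":[-56,-3,-80],"dr":[0,0,0],"jaw":88},{"xyz":[-88,-5,-80],"dr":[0,0,0],"jaw":88},{"xyz":[-120,-7,-80],"dr":[0,0,0],"jaw":88},{"xyz":[-154,-8,-80],"dr":[0,0,0],"jaw":88},{"xyz":[-188,-10,-80],"dr":[0,0,0],"jaw":88},{"xyz":[-222,-12,-80],"dr":[0,0,0],"jaw":88}]' 15; python3 -m handwheel '[{"xyz":[-34,-2,0],"dr":[0,0,0],"jaw":88},{"xyz":[-68,-4,0],"dr":[0,0,0],"jaw":88},{"xyz":[-100,-5,0],"dr":[0,0,0],"jaw":88},{"xyz":[-130,-7,0],"dr":[0,0,0],"jaw":88},{"xyz":[-154,-8,0],"dr":[0,0,0],"jaw":88},{"xyz":[-172,-9,0],"dr":[0,0,0],"jaw":88},{"xyz":[-183,-10,0],"dr":[0,0,0],"jaw":88},{"xyz":[-185,-10,0],"dr":[0,0,0],"jaw":88},{"xyz":[-185,-10,0],"dr":[0,0,0],"jaw":88},{"xyz":[-185,-10,0],"dr":[0,0,0],"jaw":88}]'
python3 - <<'E'
from h import *
from plant import read_camera
go([.567,-.2437,.037])
for n in("top","scene"):
    c=read_camera(n); cv2.imwrite(f"pics/{n}5.png",c["image"])
    for k,v in caps(c,(.3,.75,-.45,.4)).items(): print(n,k,v)
E
```

```text
time: 14.58
position: [0.5759, -0.0606, 0.1174]
tcp_rot: [2.222, 2.221, -0.0]
wrist_force: [-0.6, -0.3, -0.7]
gripper_width: 0.088
grasp_force: 0.0
time: 15.42
position: [0.5668, -0.2416, 0.117]
tcp_rot: [-2.219, -2.222, -0.001]
wrist_force: [1.0, 0.1, 0.5]
gripper_width: 0.0882
grasp_force: 0.0
t 15.42 pos [ 0.5668 -0.2416  0.117 ] shift [-2.2  0.2 80. ] dr [-0.0002 -0.0012  0.0015] R [[-0.001, 1.0, -0.0], [1.0, 0.001, 0.001], [0.001, -0.0, -1.0]] w 0.0882 F 0.0 j [ 0.04  0.66  0.42  1.74 -0.35  0.82  0.62]
top purple (176, [np.float64(270.6818181818182), np.float64(181.8125)], array([0.5896, 0.0964, 0.0829]), array([0.5893, 0.0962, 0.084 ]))
top blue (179, [np.float64(236.0782122905028), np.float64(179.92737430167597)], array([0.5879, 0.1616, 0.0829]), array([0.5876, 0.1613, 0.084 ]))
top orange (153, [np.float64(450.39869281045753), np.float64(208.3202614379085)], array([ 0.5666, -0.2411,  0.0824]), array([ 0.5662, -0.2407,  0.084 ]))
top green None
scene purple (85, [np.float64(354.45882352941175), np.float64(205.24705882352941)], array([0.5937, 0.0981, 0.084 ]), array([0.5937, 0.0981, 0.084 ]))
scene blue (90, [np.float64(382.56666666666666), np.float64(206.6888888888889)], array([0.5921, 0.1633, 0.084 ]), array([0.5921, 0.1633, 0.084 ]))
scene orange (90, [np.float64(215.62222222222223), np.float64(187.6)], array([ 0.5678, -0.2409,  0.0842]), array([ 0.5676, -0.241 ,  0.084 ]))
scene green (65, [np.float64(190.6769230769231), np.float64(185.6153846153846)], array([ 0.5662, -0.3042,  0.0836]), array([ 0.5666, -0.304 ,  0.084 ]))
```

View pics/scene5.png

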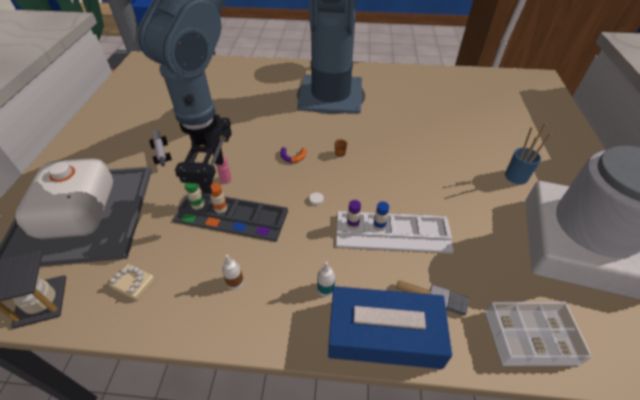

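Purple (355,212) and blue (382,213) stand in the white rack, and the gripper is over orange (218,198). I'll descend, grip and lift it.

```bash
python3 -m handwheel '[{"xyz":[-1,0,10],"dr":[0,0,0],"jaw":88},{"xyz":[-1,0,26],"dr":[0,0,0],"jaw":88},{"xyz":[-1,0,44],"dr":[0,0,0],"jaw":88},{"xyz":[-1,0,60],"dr":[0,0,0],"jaw":88},{"xyz":[-1,0,72],"dr":[0,0,0],"jaw":88},{"xyz":[-1,0,79],"dr":[0,0,0],"jaw":80},{"xyz":[-1,0,80],"dr":[0,0,0],"jaw":65},{"xyz":[-1,0,80],"dr":[0,0,0],"jaw":50},{"xyz":[-1,0,80],"dr":[0,0,0],"jaw":40},{"xyz":[-1,0,80],"dr":[0,0,0],"jaw":36},{"xyz":[-1,0,80],"dr":[0,0,0],"jaw":34},{"xyz":[-1,0,80],"dr":[0,0,0],"jaw":30}]' 15; python3 -m handwheel '[{"xyz":[0,0,0],"dr":[0,0,0],"jaw":24},{"xyz":[0,0,0],"dr":[0,0,0],"jaw":20},{"xyz":[0,0,0],"dr":[0,0,0],"jaw":20},{"xyz":[0,0,0],"dr":[0,0,0],"jaw":20},{"xyz":[0,0,0],"dr":[0,0,0],"jaw":20}]' 15; python3 -c "
from h import go
go([.5864,.2285,.130])"
```

```text
time: 16.52
position: [0.567, -0.2444, 0.0378]
tcp_rot: [2.221, 2.221, 0.001]
wrist_force: [0.3, 0.3, 0.3]
gripper_width: 0.0435
grasp_force: 0.0
time: 16.93
position: [0.5669, -0.2443, 0.0375]
tcp_rot: [2.221, 2.221, 0.0]
wrist_force: [-0.1, 0.7, 3.0]
gripper_width: 0.0311
grasp_force: 15.0
t 16.93 pos [ 0.5669 -0.2443  0.0375] shift [472.8  19.6 -92.6] dr [0.0005 0.0001 0.    ] R [[-0.0, 1.0, 0.001], [1.0, 0.0, -0.0], [-0.0, 0.001, -1.0]] w 0.0311 F 15.0 j [ 0.08  0.78  0.36  1.75 -0.4   0.68  0.66]
```

```bash
python3 -m handwheel '[{"xyz":[0,0,-6],"dr":[0,0,0],"jaw":20},{"xyz":[0,0,-18],"dr":[0,0,0],"jaw":20},{"xyz":[0,0,-36],"dr":[0,0,0],"jaw":20},{"xyz":[0,0,-56],"dr":[0,0,0],"jaw":20},{"xyz":[4,0,-76],"dr":[0,0,0],"jaw":20},{"xyz":[14,0,-90],"dr":[0,0,0],"jaw":20},{"xyz":[32,1,-95],"dr":[0,0,0],"jaw":20},{"xyz":[56,2,-95],"dr":[0,0,0],"jaw":20},{"xyz":[84,3,-95],"dr":[0,0,0],"jaw":20},{"xyz":[114,5,-95],"dr":[0,0,0],"jaw":20},{"xyz":[144,6,-95],"dr":[0,0,0],"jaw":20},{"xyz":[174,7,-95],"dr":[0,0,0],"jaw":20}]' 15; python3 -m handwheel '[{"xyz":[30,1,0],"dr":[0,0,0],"jaw":20},{"xyz":[60,3,0],"dr":[0,0,0],"jaw":20},{"xyz":[90,4,0],"dr":[0,0,0],"jaw":20},{"xyz":[120,5,0],"dr":[0,0,0],"jaw":20},{"xyz":[150,6,0],"dr":[0,0,0],"jaw":20},{"xyz":[180,8,0],"dr":[0,0,0],"jaw":20},{"xyz":[210,9,0],"dr":[0,0,0],"jaw":20},{"xyz":[238,10,0],"dr":[0,0,0],"jaw":20},{"xyz":[262,11,0],"dr":[0,0,0],"jaw":20},{"xyz":[280,12,0],"dr":[0,0,0],"jaw":20},{"xyz":[293,12.5,0],"dr":[0,0,0],"jaw":20},{"xyz":[299,12.5,0],"dr":[0,0,0],"jaw":20}]'; python3 -m handwheel '[{"xyz":[0,0,0],"dr":[0,0,0],"jaw":20},{"xyz":[0,0,0],"dr":[0,0,0],"jaw":20},{"xyz":[0,0,0],"dr":[0,0,0],"jaw":20}]'
python3 - <<'E'
from h import *
from plant import read_camera
go([.5864,.2285,.038])
c=read_camera("wrist"); cv2.imwrite("pics/w6.png",cv2.resize(c["image"][60:,120:520],None,fx=.8,fy=.8))
E
```

```text
time: 17.93
position: [0.5733, -0.068, 0.1328]
tcp_rot: [-2.221, -2.222, -0.001]
wrist_force: [0.7, -0.6, -1.9]
gripper_width: 0.0318
grasp_force: 15.0
time: 18.93
position: [0.5854, 0.2317, 0.1324]
tcp_rot: [-2.217, -2.224, -0.001]
wrist_force: [0.2, 0.2, -2.1]
gripper_width: 0.0316
grasp_force: 15.0
time: 19.18
position: [0.5863, 0.2268, 0.1324]
tcp_rot: [2.223, 2.218, -0.001]
wrist_force: [-0.7, -0.2, -2.2]
gripper_width: 0.0316
grasp_force: 15.0
t 19.18 pos [0.5863 0.2268 0.1324] shift [ 1.8  0.1 94.4] dr [-0.      0.0011 -0.0022] R [[0.002, 1.0, -0.0], [1.0, -0.002, -0.001], [-0.001, -0.0, -1.0]] w 0.0316 F 15.0 j [-0.74  0.66  0.42  1.7  -0.34  0.86 -0.17]
```

View pics/w6.png

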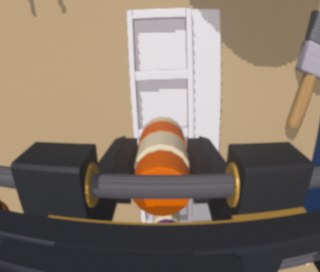

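The orange bottle is held upright, with its cap at (162,185). I'll lower it and release, then work out the return to green.

```bash
python3 -m handwheel '[{"xyz":[0,0,10],"dr":[0,0,0],"jaw":20},{"xyz":[0,0,26],"dr":[0,0,0],"jaw":20},{"xyz":[0,0,44],"dr":[0,0,0],"jaw":20},{"xyz":[0,0,62],"dr":[0,0,0],"jaw":20},{"xyz":[0,0,76],"dr":[0,0,0],"jaw":20},{"xyz":[0,0,85],"dr":[0,0,0],"jaw":20},{"xyz":[0,0,90],"dr":[0,0,0],"jaw":20},{"xyz":[0,0,92.5],"dr":[0,0,0],"jaw":20},{"xyz":[0,0,94],"dr":[0,0,0],"jaw":20},{"xyz":[0,0,95],"dr":[0,0,0],"jaw":20},{"xyz":[0,0,95],"dr":[0,0,0],"jaw":20}]' 15; python3 -m handwheel '[{"xyz":[0,0,0],"dr":[0,0,0],"jaw":33},{"xyz":[0,0,0],"dr":[0,0,0],"jaw":36},{"xyz":[0,0,0],"dr":[0,0,0],"jaw":45},{"xyz":[0,0,0],"dr":[0,0,0],"jaw":60},{"xyz":[0,0,0],"dr":[0,0,0],"jaw":80},{"xyz":[0,0,0],"dr":[0,0,0],"jaw":88},{"xyz":[0,0,0],"dr":[0,0,0],"jaw":88}]'; python3 -c "
from h import go
go([.5615,-.306,.117])"
```

```text
time: 20.15
position: [0.5865, 0.2289, 0.0378]
tcp_rot: [2.221, 2.221, 0.002]
wrist_force: [-0.1, -0.1, 0.1]
gripper_width: 0.0316
grasp_force: 15.0
time: 20.73
position: [0.5861, 0.2288, 0.0373]
tcp_rot: [2.221, 2.221, 0.0]
wrist_force: [-0.7, -0.6, -0.2]
gripper_width: 0.0673
grasp_force: 0.0
t 20.73 pos [0.5861 0.2288 0.0373] shift [-534.8  -24.7  -79.7] dr [ 0.0001 -0.      0.0001] R [[-0.0, 1.0, 0.0], [1.0, 0.0, 0.0], [0.0, 0.0, -1.0]] w 0.0673 F 0.0 j [-0.69  0.8   0.36  1.72 -0.4   0.7  -0.12]
```

```bash
python3 -m handwheel '[{"xyz":[0,0,-8],"dr":[0,0,0],"jaw":88},{"xyz":[0,0,-26],"dr":[0,0,0],"jaw":88},{"xyz":[0,0,-48],"dr":[0,0,0],"jaw":88},{"xyz":[-2,0,-68],"dr":[0,0,0],"jaw":88},{"xyz":[-12,0,-78],"dr":[0,0,0],"jaw":88},{"xyz":[-30,-1,-80],"dr":[0,0,0],"jaw":88},{"xyz":[-56,-3,-80],"dr":[0,0,0],"jaw":88},{"xyz":[-88,-4,-80],"dr":[0,0,0],"jaw":88},{"xyz":[-120,-6,-80],"dr":[0,0,0],"jaw":88},{"xyz":[-154,-7,-80],"dr":[0,0,0],"jaw":88},{"xyz":[-188,-9,-80],"dr":[0,0,0],"jaw":88},{"xyz":[-222,-10,-80],"dr":[0,0,0],"jaw":88}]' 15; python3 -m handwheel '[{"xyz":[-34,-2,0],"dr":[0,0,0],"jaw":88},{"xyz":[-68,-3,0],"dr":[0,0,0],"jaw":88},{"xyz":[-102,-5,0],"dr":[0,0,0],"jaw":88},{"xyz":[-136,-6,0],"dr":[0,0,0],"jaw":88},{"xyz":[-170,-8,0],"dr":[0,0,0],"jaw":88},{"xyz":[-204,-10,0],"dr":[0,0,0],"jaw":88},{"xyz":[-236,-11,0],"dr":[0,0,0],"jaw":88},{"xyz":[-264,-12,0],"dr":[0,0,0],"jaw":88},{"xyz":[-286,-13,0],"dr":[0,0,0],"jaw":88},{"xyz":[-303,-14,0],"dr":[0,0,0],"jaw":88},{"xyz":[-311,-14.5,0],"dr":[0,0,0],"jaw":88},{"xyz":[-313,-14.5,0],"dr":[0,0,0],"jaw":88}]';python3 -m handwheel '[{"xyz":[0,0,0],"dr":[0,0,0],"jaw":88},{"xyz":[0,0,0],"dr":[0,0,0],"jaw":88}]'
python3 - <<'E'
from h import *
from plant import read_camera
go([.5615,-.306,.037])
for n in("top","scene"):
    c=read_camera(n); cv2.imwrite(f"pics/{n}7.png",c["image"])
    for k,v in caps(c,(.3,.75,-.45,.4)).items(): print(n,k,v)
E
```

```text
time: 21.73
position: [0.5753, 0.0044, 0.1173]
tcp_rot: [-2.222, -2.221, 0.001]
wrist_force: [0.4, -0.8, -0.8]
gripper_width: 0.0877
grasp_force: 0.0
time: 22.73
position: [0.5604, -0.3087, 0.1173]
tcp_rot: [2.225, 2.218, -0.002]
wrist_force: [-0.2, 0.3, -0.1]
gripper_width: 0.0882
grasp_force: 0.0
time: 22.9
position: [0.5618, -0.3047, 0.117]
tcp_rot: [-2.219, -2.222, -0.001]
wrist_force: [0.0, 0.7, -1.3]
gripper_width: 0.0884
grasp_force: 0.0
t 22.9 pos [ 0.5618 -0.3047  0.117 ] shift [-1.4 -0.3 80. ] dr [-0.0002 -0.0012  0.0014] R [[-0.001, 1.0, -0.0], [1.0, 0.001, 0.001], [0.001, -0.0, -1.0]] w 0.0884 F 0.0 j [ 0.15  0.7   0.41  1.67 -0.35  0.85  0.7 ]
top purple (174, [np.float64(270.6896551724138), np.float64(181.80459770114942)], array([0.5896, 0.0963, 0.083 ]), array([0.5893, 0.0962, 0.084 ]))
top blue (181, [np.float64(235.9668508287293), np.float64(179.91712707182322)], array([0.5879, 0.1618, 0.0828]), array([0.5876, 0.1616, 0.084 ]))
top orange (188, [np.float64(201.90425531914894), np.float64(178.32978723404256)], array([0.5857, 0.2261, 0.0828]), array([0.5854, 0.2257, 0.084 ]))
top green (209, [np.float64(486.24401913875596), np.float64(214.688995215311)], array([ 0.5599, -0.3073,  0.0826]), array([ 0.5596, -0.3067,  0.084 ]))
scene purple (88, [np.float64(354.46590909090907), np.float64(205.45454545454547)], array([0.5942, 0.0981, 0.0839]), array([0.5944, 0.0981, 0.084 ]))
scene blue (92, [np.float64(382.67391304347825), np.float64(206.8695652173913)], array([0.5924, 0.1636, 0.0837]), array([0.5927, 0.1635, 0.084 ]))
scene orange (116, [np.float64(410.1896551724138), np.float64(207.0948275862069)], array([0.5874, 0.2271, 0.084 ]), array([0.5875, 0.2271, 0.084 ]))
scene green (79, [np.float64(190.62025316455697), np.float64(184.86075949367088)], array([ 0.5638, -0.3051,  0.0837]), array([ 0.5641, -0.3049,  0.084 ]))
```

View pics/scene7.png

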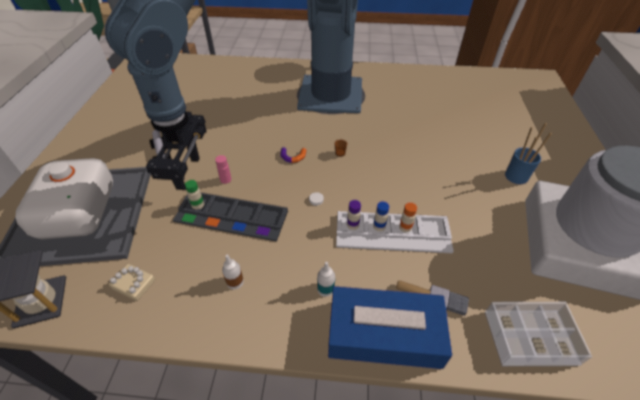

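Three bottles are upright in the white rack, at (355,212), (382,213) and (409,215). The gripper is now over green at (195,193), so I'll descend and grip it.

```bash
python3 -m handwheel '[{"xyz":[0,0,10],"dr":[0,0,0],"jaw":88},{"xyz":[0,0,26],"dr":[0,0,0],"jaw":88},{"xyz":[0,0,44],"dr":[0,0,0],"jaw":88},{"xyz":[0,0,60],"dr":[0,0,0],"jaw":88},{"xyz":[0,0,72],"dr":[0,0,0],"jaw":88},{"xyz":[0,0,79],"dr":[0,0,0],"jaw":80},{"xyz":[0,0,80],"dr":[0,0,0],"jaw":65},{"xyz":[0,0,80],"dr":[0,0,0],"jaw":50},{"xyz":[0,0,80],"dr":[0,0,0],"jaw":40},{"xyz":[0,0,80],"dr":[0,0,0],"jaw":36},{"xyz":[0,0,80],"dr":[0,0,0],"jaw":34},{"xyz":[0,0,80],"dr":[0,0,0],"jaw":30}]' 15; python3 -m handwheel '[{"xyz":[0,0,0],"dr":[0,0,0],"jaw":24},{"xyz":[0,0,0],"dr":[0,0,0],"jaw":20},{"xyz":[0,0,0],"dr":[0,0,0],"jaw":20},{"xyz":[0,0,0],"dr":[0,0,0],"jaw":20},{"xyz":[0,0,0],"dr":[0,0,0],"jaw":20}]' 15; python3 -c "
from h import go
go([.5843,.2945,.130])"
```

```text
time: 24.0
position: [0.562, -0.3064, 0.0378]
tcp_rot: [2.221, 2.221, 0.001]
wrist_force: [0.8, -0.6, 0.2]
gripper_width: 0.0435
grasp_force: 0.0
time: 24.42
position: [0.5617, -0.3063, 0.0374]
tcp_rot: [2.221, 2.221, 0.0]
wrist_force: [0.4, 0.4, 3.2]
gripper_width: 0.0317
grasp_force: 15.0
t 24.42 pos [ 0.5617 -0.3063  0.0374] shift [600.8  22.6 -92.6] dr [0.0003 0.0001 0.    ] R [[-0.0, 1.0, 0.0], [1.0, 0.0, -0.0], [-0.0, 0.0, -1.0]] w 0.0317 F 15.0 j [ 0.18  0.81  0.36  1.69 -0.39  0.72  0.74]
```

```bash
python3 -m handwheel '[{"xyz":[0,0,-6],"dr":[0,0,0],"jaw":20},{"xyz":[0,0,-18],"dr":[0,0,0],"jaw":20},{"xyz":[0,0,-36],"dr":[0,0,0],"jaw":20},{"xyz":[0,0,-56],"dr":[0,0,0],"jaw":20},{"xyz":[4,0,-76],"dr":[0,0,0],"jaw":20},{"xyz":[14,0,-90],"dr":[0,0,0],"jaw":20},{"xyz":[32,1,-95],"dr":[0,0,0],"jaw":20},{"xyz":[56,2,-95],"dr":[0,0,0],"jaw":20},{"xyz":[84,3,-95],"dr":[0,0,0],"jaw":20},{"xyz":[114,4,-95],"dr":[0,0,0],"jaw":20},{"xyz":[144,5,-95],"dr":[0,0,0],"jaw":20},{"xyz":[174,6.5,-95],"dr":[0,0,0],"jaw":20}]' 15; python3 -m handwheel '[{"xyz":[30,1,0],"dr":[0,0,0],"jaw":20},{"xyz":[60,2,0],"dr":[0,0,0],"jaw":20},{"xyz":[90,3,0],"dr":[0,0,0],"jaw":20},{"xyz":[120,5,0],"dr":[0,0,0],"jaw":20},{"xyz":[150,6,0],"dr":[0,0,0],"jaw":20},{"xyz":[180,7,0],"dr":[0,0,0],"jaw":20},{"xyz":[210,8,0],"dr":[0,0,0],"jaw":20},{"xyz":[240,9,0],"dr":[0,0,0],"jaw":20},{"xyz":[270,10,0],"dr":[0,0,0],"jaw":20},{"xyz":[300,11,0],"dr":[0,0,0],"jaw":20},{"xyz":[330,12.5,0],"dr":[0,0,0],"jaw":20},{"xyz":[356,13.5,0],"dr":[0,0,0],"jaw":20}]'; python3 -m handwheel '[{"xyz":[24,1,0],"dr":[0,0,0],"jaw":20},{"xyz":[44,2,0],"dr":[0,0,0],"jaw":20},{"xyz":[58,2.5,0],"dr":[0,0,0],"jaw":20},{"xyz":[67,2.5,0],"dr":[0,0,0],"jaw":20},{"xyz":[71,2.5,0],"dr":[0,0,0],"jaw":20},{"xyz":[71,2.5,0],"dr":[0,0,0],"jaw":20},{"xyz":[71,2.5,0],"dr":[0,0,0],"jaw":20},{"xyz":[71,2.5,0],"dr":[0,0,0],"jaw":20}]'
python3 - <<'E'
from h import *
from plant import read_camera
go([.5843,.295,.038])
c=read_camera("wrist"); cv2.imwrite("pics/w8.png",cv2.resize(c["image"][60:,120:520],None,fx=.8,fy=.8))
E
```

```text
time: 25.42
position: [0.5681, -0.131, 0.1332]
tcp_rot: [2.222, 2.221, 0.001]
wrist_force: [0.1, 0.9, -0.2]
gripper_width: 0.0315
grasp_force: 15.0
time: 26.42
position: [0.5815, 0.2263, 0.1333]
tcp_rot: [-2.22, -2.223, -0.002]
wrist_force: [0.7, 0.9, -2.2]
gripper_width: 0.0314
grasp_force: 15.0
time: 27.08
position: [0.5845, 0.2929, 0.1323]
tcp_rot: [2.223, 2.219, -0.001]
wrist_force: [0.7, 0.2, -1.4]
gripper_width: 0.0317
grasp_force: 15.0
t 27.08 pos [0.5845 0.2929 0.1323] shift [ 2.2 -0.2 94.3] dr [ 0.0001  0.0009 -0.002 ] R [[0.002, 1.0, 0.0], [1.0, -0.002, -0.001], [-0.001, 0.0, -1.0]] w 0.0317 F 15.0 j [-0.81  0.7   0.41  1.62 -0.34  0.89 -0.27]
```

View pics/w8.png

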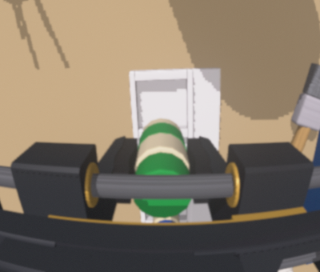

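The green bottle is held upright, with its cap at (162,185). The only compartment left in view, (162,100), is the target end one. I'll lower it, release and retreat clear upwards.

```bash
python3 -m handwheel '[{"xyz":[0,0,10],"dr":[0,0,0],"jaw":20},{"xyz":[0,0,26],"dr":[0,0,0],"jaw":20},{"xyz":[0,0,44],"dr":[0,0,0],"jaw":20},{"xyz":[0,0,62],"dr":[0,0,0],"jaw":20},{"xyz":[0,0,76],"dr":[0,0,0],"jaw":20},{"xyz":[0,0,85],"dr":[0,0,0],"jaw":20},{"xyz":[0,0,90],"dr":[0,0,0],"jaw":20},{"xyz":[0,0,92.5],"dr":[0,0,0],"jaw":20},{"xyz":[0,0,94],"dr":[0,0,0],"jaw":20},{"xyz":[0,0,95],"dr":[0,0,0],"jaw":20},{"xyz":[0,0,95],"dr":[0,0,0],"jaw":20}]' 15; python3 -m handwheel '[{"xyz":[0,0,0],"dr":[0,0,0],"jaw":33},{"xyz":[0,0,0],"dr":[0,0,0],"jaw":36},{"xyz":[0,0,0],"dr":[0,0,0],"jaw":45},{"xyz":[0,0,0],"dr":[0,0,0],"jaw":60},{"xyz":[0,0,0],"dr":[0,0,0],"jaw":80},{"xyz":[0,0,0],"dr":[0,0,0],"jaw":88},{"xyz":[0,0,0],"dr":[0,0,0],"jaw":88}]'; python3 -m handwheel '[{"xyz":[0,0,-8],"dr":[0,0,0],"jaw":88},{"xyz":[0,0,-26],"dr":[0,0,0],"jaw":88},{"xyz":[0,0,-48],"dr":[0,0,0],"jaw":88},{"xyz":[0,0,-72],"dr":[0,0,0],"jaw":88},{"xyz":[0,0,-96],"dr":[0,0,0],"jaw":88},{"xyz":[0,-10,-116],"dr":[0,0,0],"jaw":88},{"xyz":[0,-30,-120],"dr":[0,0,0],"jaw":88},{"xyz":[0,-55,-120],"dr":[0,0,0],"jaw":88},{"xyz":[0,-80,-120],"dr":[0,0,0],"jaw":88},{"xyz":[0,-100,-120],"dr":[0,0,0],"jaw":88},{"xyz":[0,-110,-120],"dr":[0,0,0],"jaw":88},{"xyz":[0,-110,-120],"dr":[0,0,0],"jaw":88}]'; python3 -m handwheel '[{"xyz":[-25,0,0],"dr":[0,0,0],"jaw":88},{"xyz":[-55,0,0],"dr":[0,0,0],"jaw":88},{"xyz":[-90,0,0],"dr":[0,0,0],"jaw":88},{"xyz":[-125,0,0],"dr":[0,0,0],"jaw":88},{"xyz":[-160,0,0],"dr":[0,0,0],"jaw":88},{"xyz":[-195,0,0],"dr":[0,0,0],"jaw":88},{"xyz":[-230,0,0],"dr":[0,0,0],"jaw":88},{"xyz":[-265,0,0],"dr":[0,0,0],"jaw":88},{"xyz":[-295,0,0],"dr":[0,0,0],"jaw":88},{"xyz":[-315,0,0],"dr":[0,0,0],"jaw":88},{"xyz":[-320,0,0],"dr":[0,0,0],"jaw":88},{"xyz":[-320,0,0],"dr":[0,0,0],"jaw":88}]'
python3 - <<'E'
from h import *
from plant import read_camera
for n in("top","scene"):
    c=read_camera(n); cv2.imwrite(f"pics/{n}9.png",c["image"])
    for k,v in caps(c,(.3,.75,-.45,.4)).items():
        if v is not None:
            p=v[3][:2]-[.5875,.196]; a=np.radians(1.85); print(n,k,"rack mm",(np.array([[np.cos(a),np.sin(a)],[-np.sin(a),np.cos(a)]])@p*1000).round(1))
E
```

```text
time: 28.05
position: [0.5845, 0.295, 0.0378]
tcp_rot: [2.221, 2.221, 0.002]
wrist_force: [-0.5, -0.3, -1.0]
gripper_width: 0.0316
grasp_force: 15.0
time: 28.63
position: [0.5841, 0.2948, 0.0373]
tcp_rot: [-2.221, -2.221, -0.0]
wrist_force: [0.1, 0.3, -0.5]
gripper_width: 0.0672
grasp_force: 0.0
time: 29.63
position: [0.4722, 0.2953, 0.1576]
tcp_rot: [-2.219, -2.222, 0.001]
wrist_force: [-0.2, 0.9, 0.2]
gripper_width: 0.0881
grasp_force: 0.0
time: 30.63
position: [0.4752, -0.0274, 0.1576]
tcp_rot: [2.225, 2.216, 0.001]
wrist_force: [0.8, 0.6, 0.3]
gripper_width: 0.0882
grasp_force: 0.0
top purple rack mm [ -1.3 -99.7]
top blue rack mm [ -1.  -34.4]
top orange rack mm [-1.2 29.8]
top green rack mm [-1.2 93.7]
scene purple rack mm [  3.3 -98.2]
scene blue rack mm [  3.  -32.4]
scene orange rack mm [ 1.3 31.3]
scene green rack mm [ 3.5 94.7]
```

View pics/scene9.png

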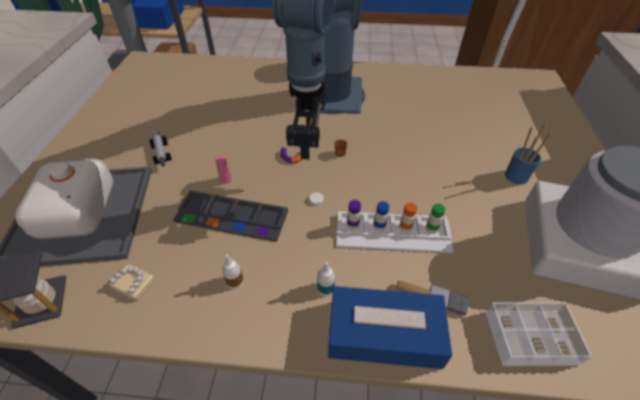

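All four stand upright in the white rack, at columns 355, 382, 409 and 436. All are within about 6 mm of their compartment centres, and the gripper is clear. I'm handing the job in.

```bash
python3 -m handwheel '[{"xyz":[0,0,0],"dr":[0,0,0],"jaw":88},{"xyz":[0,0,0],"dr":[0,0,0],"jaw":88},{"xyz":[0,0,0],"dr":[0,0,0],"jaw":88}]'; python3 -c "
from plant import arm
print(arm.close_job())"
```

```text
time: 30.98
position: [0.4743, -0.0241, 0.1572]
tcp_rot: [-2.219, -2.224, -0.0]
wrist_force: [-0.1, 0.7, 0.1]
gripper_width: 0.0876
grasp_force: 0.0
the job is handed in; nothing more can be done
None
```

All four bottles stand upright in the white rack in reverse order, within about 6 mm of their compartment centres by camera; I handed the job in at about 31 s, and no verdict was returned.

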